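Carded bar off the display hook and into the holder

TASK

Take the carded chocolate bar off the bent wire display hook: ease it along the wire and raise it, kept upright, so that its slot clears the upturned tip, feeling your way so that neither the pack nor the gripper ever presses on the hook with more than a few newtons (6 N is too much). Then set it upright on its foot in the groove of the wooden holder, gently, and let go; leave the tins and ribbon spools where they are.

Things in the scene. Friction and masses are not known exactly. Their poses are not given: they have to be found in the camera images.
- card: Loose rigid hang pack, about 90 g, hanging on the hook: yellow card 104 mm wide (its y), 4 mm thick (its x, starts along the stand's x), 118 mm tall (its z, up). Origin: middle of the underside of its foot. White foot strip 9 mm thick, 104 mm wide, z 0-10 mm; a dark chocolate bar 9 mm thick, 92 mm wide, set in it at z 13-40; slot and grip strip: see those points.
- card_grip (a point): Centre of the pack's white grip strip, 108 mm above the pack's origin: 10 mm thick (x), 70 mm wide (y), 20 mm tall; pinch it across its thickness from above. 26 mm of plain card lie between the strip and the slot.
- card_slot (a point): Middle of the upper edge of the slot through the pack, 72 mm above its origin. The slot is 18 mm wide (y +-9) and 21 mm tall (pack z 51-72). Hanging, this edge rests on the wire; it can rise 16 mm from there until the slot's lower edge catches the wire from below.
- stand: Fixed counter stand; origin on the table directly under the bend of its wire hook, which points to the stand's -x; yaw varies. Dark foot x 20-110 mm, y +-55, 14 mm high; white post x 60-72 mm, y +-20, 170 mm high. Pack hangs at stand x 4 to 10 mm. More than 6 N on the hook, by pack or gripper, is too much.
- hook_bend (a point): Wire centre at the bend, 170 mm up. Steel wire 5 mm thick: level from the post to here, then 85 mm straight in -x, sloping by -0.14 (down) to +0.40 rad (up), different every time and NOT measured: feel or look for it. There it turns up square: the tip ends 10 mm above the wire's top side. The slot passes the tip about 12 to 14.5 mm above its resting height there (not on the tip).
- hook_bush (a point): Black rubber bush that holds the hook at the post (as built; it does not follow the hook). The hook gives about 0.7 mm per N along its length and 0.2 mm per N up or down, and springs back; the bend in the wire does not yield.
- rack: Fixed light wooden holder 148 mm long (its y), 50 mm deep (its x), 40 mm high, with a straight groove along its y on top. Origin: centre of its underside. Groove 13 mm wide (x +-6.5 mm), 128 mm long (y +-64 mm), 28 mm deep, its floor 12 mm above the table. Fits the foot of the pack, either way round. Yaw varies. Press the pack down with less than 30 N.
- red_tin: Bystander: red cocoa tin, 64 mm diameter, 64 mm high, loose, upright; origin at the centre of its underside.
- green_tin: Bystander: green cocoa tin, 64 mm diameter, 64 mm high, loose, upright; origin at the centre of its underside.
- spool: Bystander: red ribbon spool, 53 mm diameter, 22 mm high, loose, upright; origin at the centre of its underside.
- gold_spool: Bystander: gold ribbon spool, 53 mm diameter, 22 mm high, loose, upright; origin at the centre of its underside.

How it is judged:
By the outcome, as a careful person would: the job done as asked, in the order asked, and still so for the second after the job is handed in, with the robot touching nothing.
It also fails if it takes over 72 s, if anything falls off the work surface, if the arm or the gripper's body presses on something with over 40 N, if the wrist force passes 120 N, or if a joint passes its speed limit or range.

ROBOT

A 6-joint arm with a two-finger parallel gripper is mounted at the origin on a cart in front of the work surface, level with it; the furniture and walls round the work are solid. World frame = base frame: x ahead of the robot, y to its left, z up, the work surface at z = 0. Lengths are in mm, angles in rad, forces in N, time in s.
With the tool pointing down it reaches from about 275 to 750 mm from the base axis. Payload 10.2 kg.
Tool frame: the origin (TCP) lies between the finger pads; the fingertips stand 17 mm ahead of it and the grasp point (between the pads) lies 2 mm behind it; z points along the fingers, y is the line along which they close (so a half turn about z gives the same grasp; the last joint's range is limited). The gripper opens to 85 mm and grips with 20 to 120 N. Pads are 22 mm wide; open, the fingers measure 114 mm over their backs; the gripper's body (76 mm by 85 mm) begins 54 mm behind the grasp point. The pads swing forward as they close: fully open they stand 13 mm farther back than shut.
Start: joints at [0.954, 0.313, 1.498, -0, 1.331, -0.223], TCP at [201.456, 484.816, 248.294] pointing down, gripper open.
Joint ranges: [-2.94, 2.94], [-0.97, 2.17], [0.19, 2.56], [-1.23, 4.37], [0.02, 3.11], [-2.88, 2.88]. Speed limits (rad/s): [2.39, 2.39, 3.01, 3.14, 3.14, 3.14].

INTERFACE

Orientations are given as a unit quaternion [w, x, y, z].
In Python, from rig import * gives the robot as it stands.
- The arm moves only by the tool step_arm, never from a script. Its argument "commands" is text: rows parted by semicolons, each of 7 numbers parted by spaces: the opening, from 0 (shut) to 1 (fully open), then the shift along the tool's x, y, z in cm, then the turn, a rotation vector about the tool's x, y, z in rad. In form: hand x y z rx ry rz; .... A call has 1 to 20 rows; each row is the pose to reach, as a shift and turn from the pose commanded when the call began, along the tool's axes at that moment; what a row does not reach only later rows make up. A row lasts 1/12 s, in which the tool goes at most 41.7 mm and 7.16 degrees, less where a joint would pass 70% of its speed; a pose out of reach is approached as far as the arm can. A call with a gripper value outside its range is refused whole. The fingers move at their own pace and stop on an object; "newtons" is the grip in N (left out, the last holds). Time passes only in rows, so rows that repeat a pose let the fingers close. It gives the time, the measured TCP pose, the force, the opening and the grip force at its end, in the units of the state.
- sense(): the state, without advancing time (a new reading comes with each control period).
- capture(name): name is "side" or "top" or "wrist"; returns the picture (384x512x3 uint8, red, green, blue); there is no depth.
- camera_model(name): a dict with "mtx" (3x3 intrinsics, pixels), "eye" and "rotation" of the camera in the world. Camera axes: x right, y down, z forward; pixel columns grow to the right and rows downward; lengths in mm; the calibration is good to about 2 mm. A picture is of the moment at which its call begins: read the wrist's pose just before it. camera_model takes no time and is no camera call; for the wrist camera it gives the pose at the moment of the call.
- finish_job(): hands the job in; it is judged then, once.
Trained networks look in the newest picture that a camera, given by its name, has taken for a name from the list of things; names that differ only in an ending like _2 or _b are one class to them, and where a whole thing is asked for, a point or a joint stands for the part that bears it (a point fixed in the world has none). Each returns a list of dicts, best first, with "score" (0 to 1); they miss things now and then, are a little off and sometimes report something else, mostly with a low value. They report only what shows in the picture. A call takes as long as a camera call.
- search_frame(camera, label): "rect" ([centre column, centre row, width, height] in pixels, round what is visible of it).
- trace(camera, label): "mask" (384x512 bool, what is visible of it) and "rect" ([centre column, centre row, width, height] in pixels, round what is visible of it).
- spot_point(camera, label): "xy" ([column, row] in pixels: a listed point, or the origin of a listed thing).
The state is a dict: "time_s": time; "joints": joint angles; "dq": joint speeds; "tau": joint torques, N m; "eef_pos": TCP position; "ee_rot": TCP orientation; "force": force on the tool from outside, world axes, zero at the start; "wrist_torque": the same for the moment, N m; "grip_width": opening from 0.0 (shut) to 1.0 (fully open); "grip_force": force on a finger pad.
Only numpy, scipy, OpenCV 4.12 (cv2) and the standard library are available. Lean on these libraries where they do the work, as an engineer would, in place of code of your own. Each camera call takes 0.05 s, during which the arm holds its last target. There are 200 camera calls.

## Working session

There is one attempt and no reset: what is moved stays moved. The work goes in short steps, Python scripts to look and compute and a tool call to move; the robot and the scene stay as the last step left them, time stands still between calls to the robot, and variables do not carry over. Pictures are saved under pics/ and viewed, at most 10 in all, crops included, and the job is handed in when it is done.

Besides the shell and the picture viewer there is one more tool, called after "Call:" by a JSON object that holds its "op" and its "data", one argument or row to a line. step_arm: Moves the arm, as the interface text tells. Its arguments: {"type":"object","properties":{"commands":{"type":"string"},"newtons":{"type":"number"}},"required":["commands"]}

```bash
mkdir -p pics; ls; cat > h.py <<'E'
from rig import *
import numpy as np, cv2
from scipy.spatial.transform import Rotation as R
def snap(c,f):
    im=capture(c); cv2.imwrite('pics/'+f,cv2.cvtColor(im,cv2.COLOR_RGB2BGR)); return im
def ray(m,xy):
    K=np.array(m['mtx']);Rm=np.array(m['rotation']);d=Rm@np.linalg.inv(K)@np.array([xy[0],xy[1],1.]);return np.array(m['eye']),d/np.linalg.norm(d)
def atz(m,xy,z):
    e,d=ray(m,xy);return e+d*(z-e[2])/d[2]
def proj(m,p):
    c=np.array(m['rotation']).T@(np.array(p,float)-np.array(m['eye']));q=np.array(m['mtx'])@c;return q[:2]/q[2]
def tri(ms,xys):
    A=np.zeros((3,3));b=np.zeros(3)
    for m,x in zip(ms,xys):
        e,d=ray(m,x);P=np.eye(3)-np.outer(d,d);A+=P;b+=P@e
    return np.linalg.solve(A,b)
E
python3 - <<'E'
from h import *
np.set_printoptions(precision=1,suppress=True)
s=sense();print(s['eef_pos'],s['ee_rot'],s['force'],s['time_s'])
M={}
for c in ['side','top','wrist']:
    M[c]=camera_model(c);snap(c,c+'0.png');print(c,M[c]['eye'],np.array(M[c]['rotation']).tolist())
for l in ['card','card_grip','card_slot','stand','hook_bend','hook_bush','rack','red_tin','green_tin','spool','gold_spool']:
    r={}
    for c in ['side','top']:
        q=spot_point(c,l)
        if q: r[c]=q[0]['xy'];print(l,c,np.array(q[0]['xy']),round(q[0]['score'],2),end=' | ')
    if len(r)==2: print('tri',tri([M[c] for c in r],[r[c] for c in r]))
    else: print()
E
python3 - <<'E'
import cv2,numpy as np
a=cv2.imread('pics/side0.png');b=cv2.imread('pics/top0.png')
cv2.imwrite('pics/both0.png',cv2.resize(np.hstack([a,b]),(800,300)))
E
```

```text
pics
[201.3 484.6 247.7] [-0.   0.2  1.  -0. ] [ 0.2 -0.  -0.3] 0.0
side [  470.9 -1043.7   754.4] [-0.47936904812580755, 0.8771749037729427, -0.015498636191946595, 0.02300643749204524]
top [ 486.9  -49.5 1195.5] [-0.0011111202911388773, 0.7083798554467494, -0.705502365396995, 0.021521111220991197]
wrist [126.8 516.  373.3] [0.13196271378204638, 0.8211480928628135, 0.5483473950112, 0.08727420090423631]
card side [281.1 154.1] 0.82 | card top [163.2 161. ] 0.59 | Traceback (most recent call last):
  File "<stdin>", line 12, in <module>
  File "h.py", line 15, in tri
    e,d=ray(m,x);P=np.eye(3)-np.outer(d,d);A+=P;b+=P@e
        ~~~^^^^^
  File "h.py", line 7, in ray
    K=np.array(m['mtx']);Rm=np.array(m['rotation']);d=Rm@np.linalg.inv(K)@np.array([xy[0],xy[1],1.]);return np.array(m['eye']),d/np.linalg.norm(d)
                                                      ~~^~~~~~~~~~~~~~~~~
ValueError: matmul: Input operand 1 has a mismatch in its core dimension 0, with gufunc signature (n?,k),(k,m?)->(n?,m?) (size 3 is different from 4)
```

```bash
sed -i "s/^def ray/def RM(m): return R.from_quat(np.array(m['rotation'])[[1,2,3,0]]).as_matrix()\ndef ray/; s/Rm=np.array(m\['rotation'\])/Rm=RM(m)/; s/np.array(m\['rotation'\]).T/RM(m).T/" h.py
python3 - <<'E'
from h import *
np.set_printoptions(precision=1,suppress=True)
M={c:camera_model(c) for c in ['side','top']}
for c in M: print(RM(M[c]).tolist(),np.array(M[c]['mtx']).tolist())
for c in M: capture(c)
for l in ['card','card_grip','card_slot','stand','hook_bend','hook_bush','rack','red_tin','green_tin','spool','gold_spool']:
    r={}
    for c in ['side','top']:
        q=spot_point(c,l)
        if q: r[c]=q[0]['xy'];print(l,c,np.array(q[0]['xy']),round(q[0]['score'],2),end=' | ')
    if len(r)==2:
        p=tri([M[c] for c in r],[r[c] for c in r]);print('tri',p,*[proj(M[c],p)-r[c] for c in r])
    else: print()
a=cv2.imread('pics/side0.png');b=cv2.imread('pics/top0.png')
cv2.imwrite('pics/both0.png',cv2.resize(np.vstack([a,b]),(400,600)) if 0 else cv2.resize(np.hstack([a,b]),(800,300)))
E
```

```text
[[0.998460992220229, -0.005132881337909977, 0.05522047214364929], [-0.04924717750322046, -0.5399302159502939, 0.8402678605134413], [0.025502206229322755, -0.8416941341324891, -0.5393520390657638]] [[425.9421904221386, 0.0, 260.5412610792522], [0.0, 425.9421904221386, 186.51140765294457], [0.0, 0.0, 1.0]]
[[0.0036065083821177958, -0.9994795021477949, 0.03205803929883646], [-0.9995751523212568, -0.00453035566188758, -0.028792199282320373], [0.02892244732428016, -0.03194058020720401, -0.9990712143670246]] [[360.8835389349388, 0.0, 252.4463311904892], [0.0, 360.8835389349388, 189.98059995244918], [0.0, 0.0, 1.0]]
card side [280.1 152.6] 0.85 | card top [166.8 164.3] 0.88 | tri [605.1 177.9 100.7] [-2.   0.1] [ 0.1 -2.1]
card_grip side [282.2 120.6] 0.74 | card_grip top [161.  156.7] 0.65 | tri [609.3 169.7 217.1] [-0.7  0. ] [ 0.  -0.8]
card_slot side [280.2 136.2] 0.94 | card_slot top [233.2 204.6] 0.74 | tri [531.7 -33.2 266.4] [-20.2  -1.3] [  2.5 -20.5]
stand side [277.4 180.4] 0.58 | stand top [174.3 167.9] 0.7 | tri [602.4 174.9  -3.8] [-1.5  0.1] [ 0.1 -1.5]
hook_bend side [281.1 133.9] 0.86 | 
hook_bush side [295.9 132.5] 0.79 | hook_bush top [158.7 140.9] 0.58 | tri [659.  187.7 168.3] [-0.2  0. ] [ 0.  -0.3]
rack side [259.9 249.4] 0.9 | rack top [283.6 189.3] 0.56 | tri [ 529.2 -186.8    6.8] [-0.5  0. ] [ 0.  -0.4]
red_tin side [266.9 210.7] 0.87 | red_tin top [223.2 177.5] 0.75 | tri [564.6  13.8 -12.7] [ 0.8 -0. ] [-0.   0.7]
green_tin side [221.  161.1] 0.56 | green_tin top [128.3 222. ] 0.72 | tri [415.3 326.5 -13.6] [0.7 0. ] [-0.   0.8]
spool side [279.5 134.9] 0.54 | spool top [228.8 206.1] 0.52 | tri [529.3 -22.1 265.2] [-20.6  -1.4] [  2.6 -21.1]
gold_spool side [226.  316.2] 0.58 |
```

View pics/side0.png

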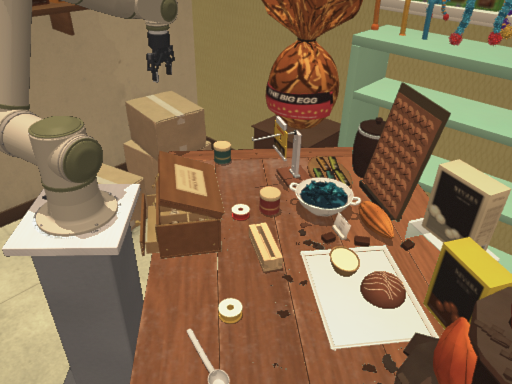

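View pics/top0.png

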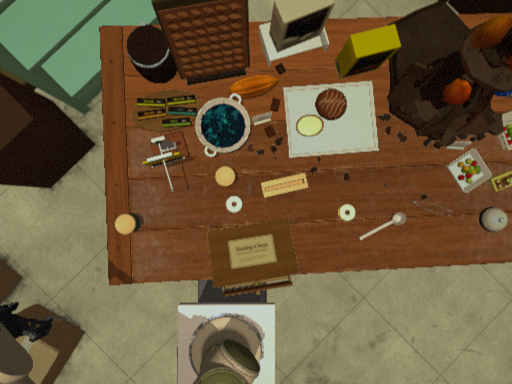

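```bash
python3 - <<'E'
from h import *
a=cv2.imread('pics/side0.png');b=cv2.imread('pics/top0.png')
x=cv2.resize(a[105:205,240:320],(400,500),interpolation=cv2.INTER_CUBIC) # x5
y=cv2.resize(b[125:225,130:210],(400,500),interpolation=cv2.INTER_CUBIC)
cv2.imwrite('pics/c1.png',np.hstack([x,y]))
np.set_printoptions(precision=1,suppress=True)
m=camera_model('wrist');print(m['eye'],RM(m),m['mtx'])
s=sense();q=np.array(s['ee_rot']);T=R.from_quat(q[[1,2,3,0]]);print(T.as_matrix(),'cam in tool',T.inv().apply(np.array(m['eye'])-s['eef_pos']),T.as_matrix().T@RM(m))
E
```

```text
[126.8 516.1 373.7] [[ 0.4  0.9  0.3]
 [ 0.9 -0.4 -0.1]
 [-0.   0.3 -0.9]] [[307.3   0.  255.8]
 [  0.  307.3 190.4]
 [  0.    0.    1. ]]
[[-0.9  0.4  0. ]
 [ 0.4  0.9  0. ]
 [-0.   0.  -1. ]] cam in tool [  80.9    0.3 -125.4] [[ 0.  -0.9 -0.3]
 [ 1.   0.  -0. ]
 [ 0.  -0.3  0.9]]
```

View pics/c1.png

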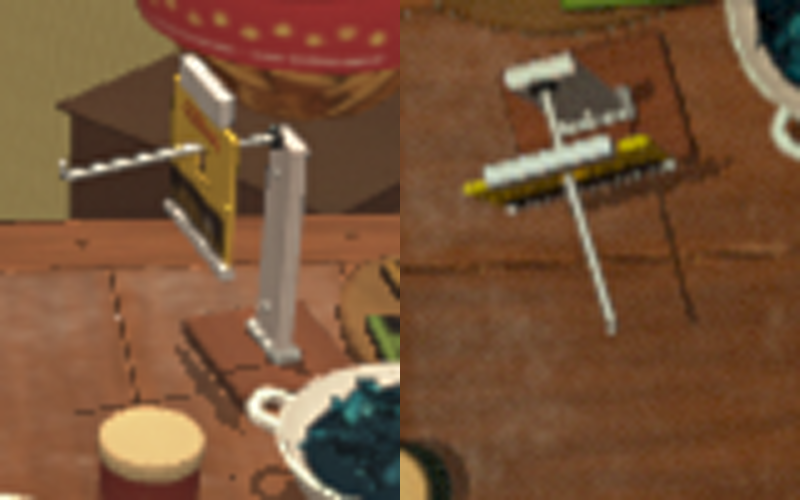

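```bash
cat >> h.py <<'E'
def tool():
    s=sense();q=np.array(s['ee_rot']);return np.array(s['eef_pos']),R.from_quat(q[[1,2,3,0]]),s
def rel(p,yaw_y):
    "shift cm and z turn to bring TCP to p with tool y along angle yaw_y (world)"
    e,T,s=tool();d=T.inv().apply(np.array(p)-e)/10
    y=T.apply([0,1,0]);a=yaw_y-np.arctan2(y[1],y[0]);a=(a+np.pi/2)%np.pi-np.pi/2
    z=T.apply([0,0,1]);return np.round(d,3),'rz',round(-a,4),'tool z',np.round(z,4)
E
python3 - <<'E'
from h import *
np.set_printoptions(precision=1,suppress=True)
M={c:camera_model(c) for c in ['side','top']}
f=lambda a,b:tri([M['side'],M['top']],[a,b])
print('tip',f((253,138.5),(172.2,191)),'wire at card',f((280,134.4),(163,160.6)))
p=f((253,138.5),(172.2,191))
for c in M: print(proj(M[c],p))
for z in (150,170,190,210): print(atz(M['top'],(172.2,191),z),atz(M['side'],(253,138.5),z))
a,b=[atz(M['top'],x,218) for x in ((130+486/5,125+172/5),(130+610/5,125+146/5))]
print('grip',(a+b)/2,np.linalg.norm(a-b),np.arctan2(*(a-b)[[1,0]])-np.pi/2)
capture('top');r=trace('top','rack')[0];mk=r['mask'].astype(np.uint8)
c,_=cv2.findContours(mk,0,2);q=cv2.boxPoints(cv2.minAreaRect(max(c,key=cv2.contourArea)))
w=np.array([atz(M['top'],x,40)[:2] for x in q]);print(r['score'],w,w.mean(0));
for i in range(4):
    d=w[i]-w[i-1];print(np.linalg.norm(d),np.degrees(np.arctan2(d[1],d[0])))
print(rel([590,140,300],.2))
E
```

```text
tip [518.6 148.4 166.3] wire at card [604.9 175.  167.5]
[252.2 138.5]
[172.2 190.1]
[516.5 151.6 150. ] [522.7 181.5 150. ]
[515.9 147.8 170. ] [520.9 141.  170. ]
[515.4 143.9 190. ] [519.2 100.5 190. ]
[514.8 140.1 210. ] [517.5  59.9 210. ]
grip [608.3 -42.5 218. ] 68.8372897828816 0.21459759838972148
0.8 [[ 550.2 -104.1]
 [ 588.8 -248.8]
 [ 536.3 -262.5]
 [ 498.  -117.8]] [ 543.3 -183.3]
53.978719503026966 14.797885872756561
149.82799201394585 -75.08601566551337
54.230950494988214 -165.37735699053016
149.66182470092562 104.81764742460169
(array([-49.1, -16.9,  -5.2]), 'rz', np.float64(0.977), 'tool z', array([ 0.,  0., -1.]))
```

Call:
{"op": "step_arm", "data": {
  "commands": "0.4 0 0 -5.2 0 0 0.1; 0.4 -49.1 -16.9 -5.2 0 0 0.977; 0.4 -49.1 -16.9 -5.2 0 0 0.977; 0.4 -49.1 -16.9 -5.2 0 0 0.977; 0.4 -49.1 -16.9 -5.2 0 0 0.977; 0.4 -49.1 -16.9 -5.2 0 0 0.977; 0.4 -49.1 -16.9 -5.2 0 0 0.977; 0.4 -49.1 -16.9 -5.2 0 0 0.977; 0.4 -49.1 -16.9 -5.2 0 0 0.977; 0.4 -49.1 -16.9 -5.2 0 0 0.977; 0.4 -49.1 -16.9 -5.2 0 0 0.977; 0.4 -49.1 -16.9 -5.2 0 0 0.977; 0.4 -49.1 -16.9 -5.2 0 0 0.977; 0.4 -49.1 -16.9 -5.2 0 0 0.977; 0.4 -49.1 -16.9 -5.2 0 0 0.977; 0.4 -49.1 -16.9 -5.2 0 0 0.977; 0.4 -49.1 -16.9 -5.2 0 0 0.977; 0.4 -49.1 -16.9 -5.2 0 0 0.977"
}}

```text
time_s: 3.05
eef_pos: [589.3, 141.4, 300.7]
ee_rot: [0.0, 0.632, 0.775, 0.0]
force: [-0.4, -0.1, 0.4]
grip_width: 0.401
grip_force: 0.0
```

```bash
python3 - <<'E'
from h import *
import json
np.set_printoptions(precision=1,suppress=True)
m=camera_model('wrist');snap('wrist','w1.png')
json.dump({k:np.array(v).tolist() for k,v in m.items()},open('w1.json','w'))
M={c:camera_model(c) for c in ['side','top']}
P={}
for l in ['card_grip','card_slot','hook_bend','hook_bush','stand','card']:
    for q in spot_point('wrist',l)[:1]: print(l,np.array(q['xy']),round(q['score'],2),[atz(m,q['xy'],z) for z in (170,218)])
a,b=[atz(M['top'],x,218) for x in ((147.2,159.4),(172,154.2))]
print('grip',(a+b)/2,np.linalg.norm(a-b),np.arctan2(*(a-b)[[1,0]])-np.pi/2)
E
```

```text
card_grip [291.  163.5] 0.6 [array([614.3, 167.6, 170. ]), array([606.5, 177.5, 218. ])]
card_slot [282.7 153.6] 0.72 [array([605.4, 174.5, 170. ]), array([599.3, 183.1, 218. ])]
hook_bend [278.5 154.3] 0.96 [array([602.1, 173.2, 170. ]), array([596.6, 182.1, 218. ])]
hook_bush [341.5 150. ] 0.81 [array([653.1, 187.4, 170. ]), array([638.1, 193.6, 218. ])]
card [275.6 138.5] 0.59 [array([596.7, 185.7, 170. ]), array([592.3, 192.2, 218. ])]
grip [606.8 173.3 218. ] 67.8825331116727 0.21619418844850058
```

View pics/w1.png

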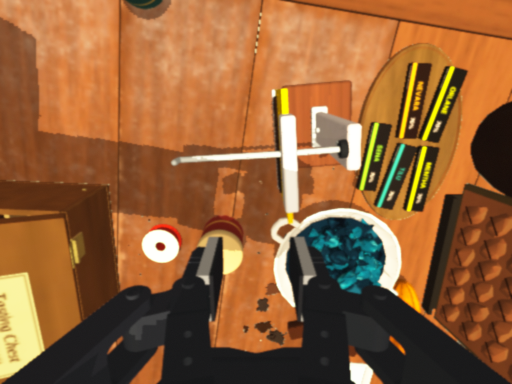

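Call:
{"op": "step_arm", "data": {
  "commands": "0.4 -1.5 0 0 0 0 0; 0.4 -3 0 0 0 0 0; 0.4 -4 0 0 0 0 0; 0.4 -5 0 0 0 0 0; 0.4 -5 0 0 0 0 0; 0.4 -5 0 0 0 0 0"
}}

```text
time_s: 3.9
eef_pos: [600.1, 90.6, 300.2]
ee_rot: [-0.0, 0.633, 0.774, 0.0]
force: [0.4, -0.5, -0.0]
grip_width: 0.399
grip_force: 0.0
```

```bash
python3 - <<'E'
from h import *
import json
np.set_printoptions(precision=1,suppress=True)
m=camera_model('wrist');snap('wrist','w2.png')
json.dump({k:np.array(v).tolist() for k,v in m.items()},open('w2.json','w'))
print(sense()['eef_pos'])
for l in ['card_grip','card_slot','hook_bend','hook_bush','stand','card']:
    for q in spot_point('wrist',l)[:1]: print(l,np.array(q['xy']),round(q['score'],2))
E
```

```text
[600.   91.2 300.3]
card_grip [287.7  89.9] 0.87
card_slot [283.   87.7] 0.73
hook_bend [276.   88.5] 0.66
hook_bush [345.2  83.5] 0.77
card [281.6  89.7] 0.95
```

View pics/w2.png

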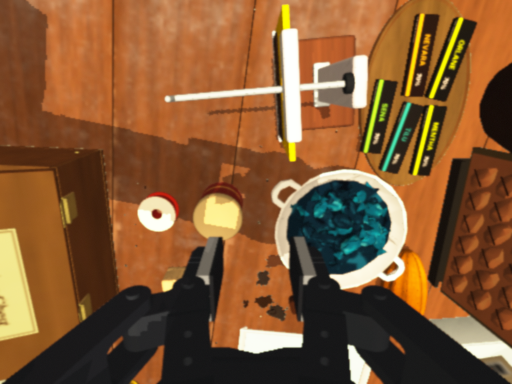

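```bash
cat > m.py <<'E'
from h import *
import json
np.set_printoptions(precision=1,suppress=True)
M={c:camera_model(c) for c in ['side','top']}
for k in 'w1','w2': M[k]=json.load(open(k+'.json'))
def t(**k):
    p=tri([M[c] for c in k],list(k.values()));return p,[(c,proj(M[c],p)-np.array(v)) for c,v in k.items()]
E
python3 - <<'E'
from m import *
print('tip wrist',t(w1=(174,161),w2=(168,98)))
print('tip all',t(w1=(174,161),w2=(168,98),side=(253,138.5),top=(172.2,191)))
print('bush all',t(w1=(341.5,150),w2=(345.2,83.5),side=(295.9,132.5)))
print('bend',t(w1=(278.5,154.3),w2=(276,88.5),side=(281.1,133.9)))
print('grip',t(w1=(291,163.5),w2=(287.7,89.9),side=(282.2,120.6),top=(161,156.7)))
# wire edge detection: subpixel points of the bright wire in w1,w2
for k,cols in (('w1',range(180,272,6)),('w2',range(174,270,6))):
    im=cv2.imread(f'pics/{k}.png').astype(float).min(2)
    c0={'w1':lambda c:161-(c-174)*6/104,'w2':lambda c:98-(c-168)*9/108}[k]
    pts=[]
    for c in cols:
        r0=int(round(c0(c)));w=im[r0-7:r0+8,c];w=np.clip(w-np.median(im[r0-12:r0+13,c])-25,0,None)
        pts.append((c,(w*np.arange(r0-7,r0+8)).sum()/w.sum()))
    pts=np.array(pts);f=np.polyfit(pts[:,0],pts[:,1],1);print(k,f,np.abs(np.polyval(f,pts[:,0])-pts[:,1]).max())
    M[k]['f']=f
# planes -> line
n=[]
for k in ('w1','w2'):
    f=M[k]['f'];e,a=ray(M[k],(180,np.polyval(f,180)));_,b=ray(M[k],(270,np.polyval(f,270)));n.append((np.cross(a,b)/np.linalg.norm(np.cross(a,b)),e))
d=np.cross(n[0][0],n[1][0]);d/=np.linalg.norm(d);d*=np.sign(-d[0])
A=np.array([n[0][0],n[1][0],d]);p=np.linalg.solve(A,[n[0][0]@n[0][1],n[1][0]@n[1][1],d@np.array([600,172,170])])
print('wire dir',d.round(3),'slope',np.arctan2(d[2],np.hypot(*d[:2])),'yaw',np.arctan2(-d[1],-d[0]),'pt',p)
# grip ends top at z=218
for k,a,b in (('w1',(289,115),(292,211)),):
    A_,B_=atz(M[k],a,218),atz(M[k],b,218);print((A_+B_)/2,np.linalg.norm(A_-B_),np.arctan2(*(A_-B_)[[1,0]])-np.pi/2)
E
```

```text
tip wrist (array([516. , 149.3, 168.4]), [('w1', array([ 0.1, -0. ])), ('w2', array([-0.1,  0. ]))])
tip all (array([517.1, 148.7, 166.9]), [('w1', array([1.8, 0.5])), ('w2', array([1.8, 1. ])), ('side', array([-1.3, -0.2])), ('top', array([-0.1, -0.4]))])
bush all (array([655.5, 187.5, 167.5]), [('w1', array([ 1.9, -0.1])), ('w2', array([3.5, 1.5])), ('side', array([-1.3,  0.3]))])
bend (array([604. , 173.1, 170.1]), [('w1', array([2.3, 0.6])), ('w2', array([5.8, 1.8])), ('side', array([-2.1,  0.1]))])
grip (array([607.8, 173.7, 213.7]), [('w1', array([-0.1,  4.2])), ('w2', array([5.2, 0.9])), ('side', array([-1.4,  0.5])), ('top', array([-1.2, -0.1]))])
w1 [ -0.1 169.2] 0.26892352078036197
w2 [ -0.1 112.7] 0.23499512216577045
wire dir [-1.  -0.3 -0.1] slope -0.10903964111703005 yaw 0.28077474360932086 pt [599.6 173.2 170.5]
[606.6 176.1 218. ] 68.33112790358773 0.2675272664354911
```

```bash
python3 - <<'E'
from h import *
for z in (300,250,209): print(rel([606.5,174.2,z],.272))
E
```

```text
(array([7.949, 2.292, 0.034]), 'rz', np.float64(-0.0714), 'tool z', array([ 0.,  0., -1.]))
(array([7.949, 2.291, 5.034]), 'rz', np.float64(-0.0714), 'tool z', array([ 0.,  0., -1.]))
(array([7.949, 2.291, 9.134]), 'rz', np.float64(-0.0714), 'tool z', array([ 0.,  0., -1.]))
```

Call:
{"op": "step_arm", "data": {
  "commands": "0.3 3 0.8 0 0 0 -0.07; 0.3 6 1.6 0 0 0 -0.071; 0.3 7.95 2.29 0 0 0 -0.071; 0.3 7.95 2.29 2 0 0 -0.071; 0.3 7.95 2.29 4 0 0 -0.071; 0.3 7.95 2.29 5 0 0 -0.071; 0.3 7.95 2.29 5 0 0 -0.071; 0.3 7.95 2.29 5 0 0 -0.071"
}}

```text
time_s: 4.92
eef_pos: [606.7, 173.7, 250.7]
ee_rot: [-0.0, 0.605, 0.796, 0.0]
force: [0.3, -1.0, 0.9]
grip_width: 0.3
grip_force: 0.0
```

```bash
python3 - <<'E'
from h import *
np.set_printoptions(precision=2,suppress=True)
m=camera_model('wrist');snap('wrist','w3.png');e,T,s=tool();print(e,s['force'],T.as_matrix())
# where the TCP and grip strip top ends should appear
y=T.apply([1,0,0])
for z in (218.5,): print([proj(m,np.array([e[0],e[1],z])+k*35*y+j*5*T.apply([0,1,0])) for k in (-1,1) for j in (-1,1)])
print([ (q['xy'],q['score']) for q in spot_point('wrist','card_grip')[:1]], proj(m,[e[0],e[1],208.5]))
E
```

```text
[606.97 173.68 251.49] [-0.95 -0.78 -0.44] [[-0.27  0.96  0.  ]
 [ 0.96  0.27  0.  ]
 [-0.    0.   -1.  ]]
[array([248.37, 290.89]), array([264.89, 290.92]), array([247.43, 179.86]), array([266.15, 179.88])]
[([255.8, 225.9], 0.68)] [256.67 231.16]
```

View pics/w3.png

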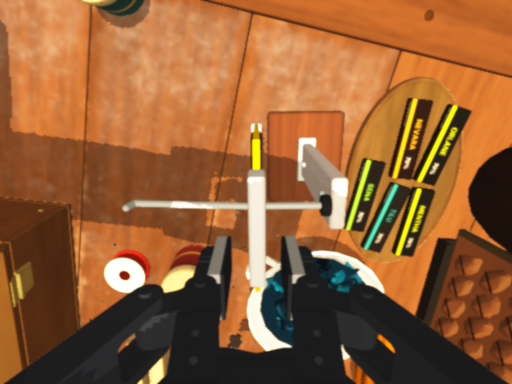

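Call:
{"op": "step_arm", "data": {
  "commands": "0.3 0 0 1.5 0 0 0; 0.3 0 0 2.5 0 0 0; 0.3 0 0 3.3 0 0 0; 0.3 0 0 3.8 0 0 0; 0.3 0 0 4.1 0 0 0; 0.3 0 0 4.2 0 0 0; 0.3 0 0 4.2 0 0 0; 0.3 0 0 4.2 0 0 0"
}}

```text
time_s: 5.68
eef_pos: [606.8, 173.8, 208.8]
ee_rot: [0.0, 0.605, 0.796, 0.0]
force: [0.3, -0.0, -0.3]
grip_width: 0.3
grip_force: 0.0
```

```bash
cat >> h.py <<'E'
def avg(n=6):
    F=[]
    for _ in range(n): capture('top');s=sense();F.append(list(s['force'])+list(s['eef_pos'])+list(s['wrist_torque']))
    F=np.array(F);e,T,s=tool()
    print('F world',F[:,:3].mean(0).round(2),'sd',F[:,:3].std(0).round(2),'F tool',T.inv().apply(F[:,:3].mean(0)).round(2),'pos',F[:,3:6].mean(0).round(2),'tq',F[:,6:].mean(0).round(3),'t',round(s['time_s'],2),'grip',s['grip_width'],s['grip_force'])
E
python3 -c "
from h import *
avg()"
```

```text
F world [ 0.18 -0.12 -0.04] sd [0.45 0.57 0.37] F tool [-0.16  0.14  0.04] pos [606.72 173.83 208.65] tq [-0.034  0.008 -0.001] t 5.98 grip 0.30026074988328644 0.0
```

Close gently in steps.

Call:
{"op": "step_arm", "data": {
  "commands": "0.2 0 0 0 0 0 0; 0.18 0 0 0 0 0 0; 0.16 0 0 0 0 0 0; 0.14 0 0 0 0 0 0; 0.12 0 0 0 0 0 0; 0.1 0 0 0 0 0 0; 0.08 0 0 0 0 0 0; 0.05 0 0 0 0 0 0; 0 0 0 0 0 0 0; 0 0 0 0 0 0 0; 0 0 0 0 0 0 0; 0 0 0 0 0 0 0",
  "newtons": 25
}}

```text
time_s: 6.98
eef_pos: [606.6, 173.8, 208.3]
ee_rot: [-0.0, 0.605, 0.796, 0.0]
force: [-0.2, 0.6, 0.7]
grip_width: 0.112
grip_force: 26.1
```

```bash
python3 -c "
from h import *
avg()"
```

```text
F world [-0.02  0.33  0.27] sd [0.33 0.56 0.25] F tool [ 0.32  0.07 -0.27] pos [606.62 173.81 208.31] tq [-0.002 -0.059 -0.   ] t 7.28 grip 0.11200494263038498 26.12869530916214
```

Call:
{"op": "step_arm", "data": {
  "commands": "0 0 0 -0.1 0 0 0; 0 0 0 -0.2 0 0 0; 0 0 0 -0.3 0 0 0; 0 0 0 -0.4 0 0 0; 0 0 0 -0.5 0 0 0; 0 0 0 -0.6 0 0 0; 0 0 0 -0.7 0 0 0; 0 0 0 -0.8 0 0 0; 0 0 0 -0.8 0 0 0"
}}

```text
time_s: 8.03
eef_pos: [606.7, 173.8, 216.5]
ee_rot: [0.0, 0.605, 0.796, 0.0]
force: [-0.6, -0.1, -0.5]
grip_width: 0.112
grip_force: 26.0
```

```bash
python3 -c "
from h import *
avg()"
```

```text
F world [-0.11  0.   -1.22] sd [0.5  0.46 0.4 ] F tool [ 0.03 -0.1   1.22] pos [606.6  173.82 216.27] tq [-0.023 -0.009  0.005] t 8.33 grip 0.10985650581385109 25.963372886180878
```

Call:
{"op": "step_arm", "data": {
  "commands": "0 0 -0.3 0 0 0 0; 0 0 -0.6 0 0 0 0; 0 0 -0.9 0.02 0 0 0; 0 0 -1.2 0.06 0 0 0; 0 0 -1.5 0.1 0 0 0; 0 0 -1.8 0.14 0 0 0; 0 0 -2.1 0.17 0 0 0; 0 0 -2.4 0.2 0 0 0; 0 0 -2.7 0.24 0 0 0; 0 0 -3 0.28 0 0 0; 0 0 -3.3 0.31 0 0 0; 0 0 -3.6 0.35 0 0 0; 0 0 -4 0.4 0 0 0; 0 0 -4 0.4 0 0 0"
}}

```text
time_s: 9.5
eef_pos: [567.5, 163.0, 212.3]
ee_rot: [-0.0, 0.605, 0.796, -0.0]
force: [-1.3, 0.3, -0.6]
grip_width: 0.112
grip_force: 25.9
```

```bash
python3 -c "
from h import *
avg(4)"
```

```text
F world [-0.1   0.25 -1.07] sd [0.62 0.75 0.54] F tool [ 0.27 -0.03  1.07] pos [568.04 163.09 212.36] tq [ 0.005 -0.001  0.008] t 9.7 grip 0.10771481190826351 25.921716392040253
```

Call:
{"op": "step_arm", "data": {
  "commands": "0 0 -0.3 0.03 0 0 0; 0 0 -0.6 0.07 0 0 0; 0 0 -0.9 0.1 0 0 0; 0 0 -1.2 0.14 0 0 0; 0 0 -1.5 0.18 0 0 0; 0 0 -1.8 0.22 0 0 0; 0 0 -2.1 0.26 0 0 0; 0 0 -2.4 0.29 0 0 0; 0 0 -2.8 0.33 0 0 0; 0 0 -2.8 0.33 0 0 0"
}}

```text
time_s: 10.53
eef_pos: [540.5, 155.5, 209.0]
ee_rot: [-0.0, 0.605, 0.796, -0.0]
force: [-0.0, 0.2, -0.7]
grip_width: 0.112
grip_force: 25.9
```

```bash
python3 -c "
from h import *
avg(4);m=camera_model('wrist');snap('wrist','w4.png')
e,T,s=tool();print(e)
y=T.apply([0,1,0]);x=T.apply([1,0,0])
for z in (155,168): print(z,proj(m,[516.5,149.1,z]),proj(m,np.array([e[0],e[1],z])))
"
```

```text
F world [-0.05  0.07 -1.31] sd [0.71 0.2  0.43] F tool [ 0.08 -0.03  1.31] pos [541.06 155.59 209.07] tq [ 0.013 -0.003 -0.009] t 10.73 grip 0.11148652609879829 25.92160999774933
[541.20648206 155.63713204 209.00606077]
155 [216.10329957 222.37067092] [256.22500837 222.84594437]
168 [213.41708968 231.34400466] [256.24019175 231.84705995]
```

View pics/w4.png

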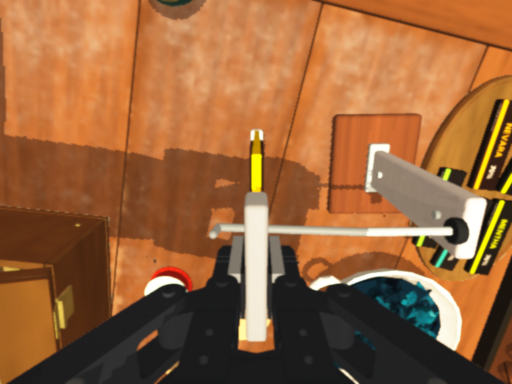

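Call:
{"op": "step_arm", "data": {
  "commands": "0 0 0 0.1 0 0 0; 0 0 0 0.2 0 0 0; 0 0 0 0.3 0 0 0; 0 0 0 0.4 0 0 0; 0 0 0 0.5 0 0 0; 0 0 0 0.5 0 0 0; 0 0 0 0.53 0 0 0; 0 0 0 0.56 0 0 0; 0 0 0 0.6 0 0 0; 0 0 0 0.6 0 0 0; 0 0 0 0.6 0 0 0"
}}

```text
time_s: 11.7
eef_pos: [541.1, 155.6, 203.0]
ee_rot: [0.0, 0.605, 0.796, -0.0]
force: [0.5, 0.0, -1.1]
grip_width: 0.112
grip_force: 25.9
```

```bash
python3 -c "
from h import *
avg(4)"
```

```text
F world [-0.42  0.55 -0.96] sd [0.31 0.48 0.35] F tool [ 0.64 -0.26  0.96] pos [541.11 155.61 203.02] tq [ 0.003 -0.006  0.003] t 11.9 grip 0.11201737461655094 25.91883212327957
```

Still free; lower 0.7 mm steps.

Call:
{"op": "step_arm", "data": {
  "commands": "0 0 0 0.03 0 0 0; 0 0 0 0.07 0 0 0; 0 0 0 0.07 0 0 0; 0 0 0 0.07 0 0 0; 0 0 0 0.07 0 0 0"
}}

```text
time_s: 12.32
eef_pos: [541.1, 155.6, 202.4]
ee_rot: [0.0, 0.605, 0.796, 0.0]
force: [0.2, 0.1, -1.2]
grip_width: 0.111
grip_force: 26.0
```

```bash
python3 -c "
from h import *
avg(4)"
```

```text
F world [ 0.29 -0.13 -0.33] sd [0.22 0.42 0.39] F tool [-0.2   0.25  0.33] pos [541.11 155.61 202.33] tq [-0.023 -0.01  -0.011] t 12.52 grip 0.11229625258598486 25.990857481956482
```

Call:
{"op": "step_arm", "data": {
  "commands": "0 0 0 0.03 0 0 0; 0 0 0 0.06 0 0 0; 0 0 0 0.06 0 0 0; 0 0 0 0.06 0 0 0; 0 0 0 0.06 0 0 0"
}}

```text
time_s: 12.93
eef_pos: [541.1, 155.6, 201.8]
ee_rot: [0.0, 0.605, 0.796, 0.0]
force: [-0.1, -0.4, -0.6]
grip_width: 0.113
grip_force: 26.1
```

```bash
python3 -c "
from h import *
avg(4)"
```

```text
F world [-0.17  0.11  0.22] sd [0.49 0.53 0.39] F tool [ 0.15 -0.13 -0.22] pos [541.11 155.63 201.73] tq [-0.006 -0.001  0.006] t 13.13 grip 0.10978766088284082 26.088986098766327
```

Call:
{"op": "step_arm", "data": {
  "commands": "0 0 0 0.02 0 0 0; 0 0 0 0.04 0 0 0; 0 0 0 0.04 0 0 0; 0 0 0 0.04 0 0 0"
}}

```text
time_s: 13.47
eef_pos: [541.1, 155.6, 201.4]
ee_rot: [0.0, 0.605, 0.796, 0.0]
force: [-0.3, -0.1, 1.5]
grip_width: 0.111
grip_force: 26.2
```

```bash
python3 -c "
from h import *
avg(5)"
```

```text
F world [-0.3   0.18  0.59] sd [0.34 0.43 0.51] F tool [ 0.26 -0.24 -0.59] pos [541.11 155.62 201.33] tq [ 0.032 -0.025  0.017] t 13.72 grip 0.11278088500994483 26.16123765707016
```

Call:
{"op": "step_arm", "data": {
  "commands": "0 0 0 -0.1 0 0 0; 0 0 0 -0.25 0 0 0; 0 0 0 -0.4 0 0 0; 0 0 0 -0.55 0 0 0; 0 0 0 -0.7 0 0 0; 0 0 0 -0.87 0 0 0; 0 0 -0.3 -0.87 0 0 0; 0 0 -0.6 -0.87 0 0 0; 0 0 -0.9 -0.9 0 0 0; 0 0 -1.2 -1 0 0 0; 0 0 -1.3 -1.15 0 0 0; 0 0 -1.3 -1.25 0 0 0; 0 0 -1.3 -1.35 0 0 0; 0 0 -1.3 -1.4 0 0 0; 0 0 -1.3 -1.4 0 0 0; 0 0 -1.3 -1.4 0 0 0"
}}

```text
time_s: 15.05
eef_pos: [528.6, 152.1, 215.3]
ee_rot: [-0.0, 0.605, 0.796, -0.0]
force: [1.0, -0.5, -1.4]
grip_width: 0.11
grip_force: 25.9
```

```bash
python3 -c "
from h import *
avg(5)"
```

```text
F world [-0.63  0.04 -0.84] sd [0.41 0.34 0.32] F tool [ 0.2  -0.59  0.84] pos [528.57 152.14 215.21] tq [-0.029  0.003 -0.017] t 15.3 grip 0.11527004060600977 25.923872888088226
```

Free at 215.2. Raise in small steps to feel the lower edge catch.

Call:
{"op": "step_arm", "data": {
  "commands": "0 0 0 -0.05 0 0 0; 0 0 0 -0.1 0 0 0; 0 0 0 -0.1 0 0 0; 0 0 0 -0.1 0 0 0; 0 0 0 -0.1 0 0 0"
}}

```text
time_s: 15.72
eef_pos: [528.6, 152.1, 216.3]
ee_rot: [-0.0, 0.605, 0.796, 0.0]
force: [-0.7, 0.1, -1.4]
grip_width: 0.115
grip_force: 25.9
```

```bash
python3 -c "
from h import *
avg(4)"
```

```text
F world [-0.09 -0.33 -0.59] sd [0.22 0.54 0.2 ] F tool [-0.29 -0.18  0.59] pos [528.56 152.14 216.28] tq [ 0.021  0.005 -0.019] t 15.92 grip 0.11148556741739149 25.92468559741974
```

Call:
{"op": "step_arm", "data": {
  "commands": "0 0 0 -0.04 0 0 0; 0 0 0 -0.08 0 0 0; 0 0 0 -0.08 0 0 0; 0 0 0 -0.08 0 0 0"
}}

```text
time_s: 16.25
eef_pos: [528.6, 152.1, 217.1]
ee_rot: [0.0, 0.605, 0.796, 0.0]
force: [-0.8, 0.1, -0.3]
grip_width: 0.113
grip_force: 25.9
```

```bash
python3 -c "
from h import *
avg(4)"
```

```text
F world [-0.64  0.02 -0.68] sd [0.27 0.4  0.28] F tool [ 0.19 -0.61  0.68] pos [528.57 152.14 217.1 ] tq [-0.013 -0.004 -0.009] t 16.45 grip 0.10830092165949361 25.923543870449066
```

Call:
{"op": "step_arm", "data": {
  "commands": "0 0 0 -0.03 0 0 0; 0 0 0 -0.06 0 0 0; 0 0 0 -0.06 0 0 0; 0 0 0 -0.06 0 0 0"
}}

```text
time_s: 16.78
eef_pos: [528.6, 152.1, 217.7]
ee_rot: [-0.0, 0.605, 0.796, -0.0]
force: [-0.5, 0.0, -1.8]
grip_width: 0.11
grip_force: 25.9
```

```bash
python3 -c "
from h import *
avg(4)"
```

```text
F world [-0.24 -0.14 -1.25] sd [0.43 0.26 0.29] F tool [-0.07 -0.27  1.25] pos [528.55 152.13 217.66] tq [ 0.005 -0.009 -0.018] t 16.98 grip 0.10945046847119617 25.91507077217102
```

Call:
{"op": "step_arm", "data": {
  "commands": "0 0 0 -0.03 0 0 0; 0 0 0 -0.06 0 0 0; 0 0 0 -0.06 0 0 0; 0 0 0 -0.06 0 0 0"
}}

```text
time_s: 17.32
eef_pos: [528.5, 152.1, 218.3]
ee_rot: [-0.0, 0.605, 0.796, -0.0]
force: [0.7, -0.3, -2.2]
grip_width: 0.11
grip_force: 25.9
```

```bash
python3 -c "
from h import *
avg(4)"
```

```text
F world [-0.28 -0.24 -2.07] sd [0.43 0.55 0.3 ] F tool [-0.15 -0.33  2.07] pos [528.55 152.14 218.25] tq [ 0.002  0.025 -0.022] t 17.52 grip 0.11447504696863876 25.86543917655945
```

Call:
{"op": "step_arm", "data": {
  "commands": "0 0 0 0.1 0 0 0; 0 0 0 0.2 0 0 0; 0 0 0 0.35 0 0 0; 0 0 0 0.465 0 0 0; 0 0 -0.2 0.465 0 0 0; 0 0 -0.4 0.465 0 0 0; 0 0 -0.6 0.465 0 0 0; 0 0 -0.6 0.465 0 0 0; 0 0 -0.6 0.465 0 0 0"
}}

```text
time_s: 18.27
eef_pos: [522.7, 150.5, 213.8]
ee_rot: [0.0, 0.605, 0.796, 0.0]
force: [-0.4, 0.3, -1.7]
grip_width: 0.11
grip_force: 25.9
```

```bash
python3 -c "
from h import *
avg(4)"
```

```text
F world [ 0.47  0.16 -0.74] sd [0.39 0.8  0.4 ] F tool [0.03 0.5  0.74] pos [522.83 150.53 213.71] tq [-0.003  0.014 -0.03 ] t 18.47 grip 0.10872174991477955 25.921839773654938
```

Call:
{"op": "step_arm", "data": {
  "commands": "0 0 -0.1 0 0 0 0; 0 0 -0.2 0 0 0 0; 0 0 -0.3 0 0 0 0; 0 0 -0.3 0 0 0 0; 0 0 -0.3 0 0 0 0"
}}

```text
time_s: 18.88
eef_pos: [519.8, 149.7, 213.7]
ee_rot: [0.0, 0.605, 0.796, 0.0]
force: [-0.7, 0.4, -1.2]
grip_width: 0.108
grip_force: 25.9
```

```bash
python3 -c "
from h import *
avg(4)"
```

```text
F world [-0.02 -0.14 -1.1 ] sd [0.38 0.42 0.56] F tool [-0.13 -0.05  1.1 ] pos [519.91 149.73 213.65] tq [-0.016 -0.003  0.017] t 19.08 grip 0.10859430890598819 25.943087339401245
```

Call:
{"op": "step_arm", "data": {
  "commands": "0 0 -0.1 0 0 0 0; 0 0 -0.2 0 0 0 0; 0 0 -0.2 0 0 0 0; 0 0 -0.2 0 0 0 0"
}}

```text
time_s: 19.42
eef_pos: [517.9, 149.2, 213.6]
ee_rot: [-0.0, 0.605, 0.796, -0.0]
force: [-0.0, 0.9, -1.8]
grip_width: 0.113
grip_force: 25.9
```

```bash
python3 -c "
from h import *
avg(4)"
```

```text
F world [ 0.12 -0.05 -1.12] sd [0.3  0.25 0.35] F tool [-0.08  0.11  1.12] pos [517.98 149.19 213.66] tq [ 0.014 -0.011  0.001] t 19.62 grip 0.1110731721278415 25.943883955478668
```

Call:
{"op": "step_arm", "data": {
  "commands": "0 0 -0.1 0 0 0 0; 0 0 -0.2 0 0 0 0; 0 0 -0.2 0 0 0 0; 0 0 -0.2 0 0 0 0"
}}

```text
time_s: 19.95
eef_pos: [516.0, 148.6, 213.7]
ee_rot: [-0.0, 0.605, 0.796, 0.0]
force: [0.8, -0.3, -0.7]
grip_width: 0.108
grip_force: 25.9
```

```bash
python3 -c "
from h import *
avg(4)"
```

```text
F world [ 0.32 -0.15 -0.72] sd [0.38 0.38 0.26] F tool [-0.23  0.26  0.72] pos [516.05 148.67 213.67] tq [-0.024 -0.022 -0.001] t 20.15 grip 0.11296332045506302 25.944106578826904
```

Call:
{"op": "step_arm", "data": {
  "commands": "0 0 -0.1 0 0 0 0; 0 0 -0.2 0 0 0 0; 0 0 -0.2 0 0 0 0; 0 0 -0.2 0 0 0 0"
}}

```text
time_s: 20.48
eef_pos: [514.1, 148.1, 213.7]
ee_rot: [0.0, 0.605, 0.796, 0.0]
force: [0.1, 0.1, -1.2]
grip_width: 0.113
grip_force: 25.9
```

```bash
python3 -c "
from h import *
avg(4)"
```

```text
F world [ 0.6   0.15 -1.22] sd [0.2  0.2  0.18] F tool [-0.01  0.62  1.22] pos [514.11 148.13 213.65] tq [ 0.    -0.018 -0.001] t 20.68 grip 0.11099521570270297 25.943454802036285
```

Call:
{"op": "step_arm", "data": {
  "commands": "0 0 -0.1 0 0 0 0; 0 0 -0.2 0 0 0 0; 0 0 -0.2 0 0 0 0; 0 0 -0.2 0 0 0 0"
}}

```text
time_s: 21.02
eef_pos: [512.1, 147.6, 213.7]
ee_rot: [0.0, 0.605, 0.796, 0.0]
force: [0.7, 0.1, -0.6]
grip_width: 0.108
grip_force: 25.9
```

```bash
python3 -c "
from h import *
avg(4)"
```

```text
F world [-0.29  0.22 -0.9 ] sd [0.08 0.27 0.7 ] F tool [ 0.29 -0.21  0.9 ] pos [512.19 147.58 213.66] tq [-0.005  0.014  0.008] t 21.22 grip 0.11626006055559274 25.94329744577408
```

Call:
{"op": "step_arm", "data": {
  "commands": "0 0 -0.15 0 0 0 0; 0 0 -0.3 0 0 0 0; 0 0 -0.3 0 0 0 0; 0 0 -0.3 0 0 0 0"
}}

```text
time_s: 21.55
eef_pos: [509.2, 146.8, 213.7]
ee_rot: [0.0, 0.605, 0.796, 0.0]
force: [-0.4, -0.3, -1.3]
grip_width: 0.109
grip_force: 25.9
```

```bash
python3 -c "
from h import *
avg(4)"
```

```text
F world [ 0.27 -0.03 -0.76] sd [0.41 0.19 0.27] F tool [-0.1   0.25  0.76] pos [509.3  146.79 213.67] tq [-0.014  0.003 -0.006] t 21.75 grip 0.11583984257894264 25.928363800048828
```

Call:
{"op": "step_arm", "data": {
  "commands": "0 0 -0.15 0 0 0 0; 0 0 -0.3 0 0 0 0; 0 0 -0.3 0 0 0 0; 0 0 -0.3 0 0 0 0"
}}

```text
time_s: 22.08
eef_pos: [506.3, 146.0, 213.7]
ee_rot: [0.0, 0.605, 0.796, 0.0]
force: [0.1, -0.8, -0.1]
grip_width: 0.106
grip_force: 25.9
```

```bash
python3 -c "
from h import *
avg(4)"
```

```text
F world [ 0.2  -0.26 -0.98] sd [0.13 0.4  0.56] F tool [-0.31  0.13  0.98] pos [506.42 145.97 213.67] tq [-0.007  0.034 -0.019] t 22.28 grip 0.11019032201827106 25.927818417549133
```

Call:
{"op": "step_arm", "data": {
  "commands": "0 0 -0.3 0 0 0 0; 0 0 -0.8 0 0 0 0; 0 0 -1.4 0 0 0 0; 0 0 -2 0 0 0 0; 0 0 -3 0 0 0 0; 0 0 -4 0 0 0 0; 0 0 -5 0 0 0 0; 0 0 -5 0 0 0 0; 0 0 -5 0 0 0 0"
}}

```text
time_s: 23.03
eef_pos: [458.1, 132.5, 214.0]
ee_rot: [0.0, 0.605, 0.796, 0.0]
force: [0.2, 0.4, -1.1]
grip_width: 0.111
grip_force: 25.9
```

```bash
python3 - <<'E'
from m import *
avg(4)
m=camera_model('wrist');snap('wrist','w5.png');e,T,s=tool();print(e)
snap('side','s5.png')
for c in ('side','top'):
    capture(c)
    for q in spot_point(c,'rack')[:2]: print('rack',c,np.array(q['xy']),round(q['score'],2))
a=cv2.imread('pics/side0.png')[205:285,230:310];b=cv2.imread('pics/top0.png')[150:230,245:325]
s=cv2.imread('pics/s5.png')[95:175,215:295];w=cv2.imread('pics/w5.png')
o=np.hstack([cv2.resize(x,(400,400),interpolation=cv2.INTER_CUBIC) for x in (a,b)])
o2=np.hstack([cv2.resize(s,(200,200)),cv2.resize(w,(266,200)),np.zeros((200,334,3),np.uint8)])
cv2.imwrite('pics/c5.png',np.vstack([o,o2]))
E
```

```text
F world [ 0.   0.2 -0.7] sd [0.3 0.4 0.4] F tool [0.2 0.1 0.7] pos [458.5 132.6 213.7] tq [ 0. -0.  0.] t 23.23 grip 0.11117169615181582 25.94233900308609
[458.5 132.6 213.6]
rack side [264.1 246.7] 0.68
rack side [267.9 208.6] 0.42
rack top [284.3 186.3] 0.7
```

View pics/c5.png

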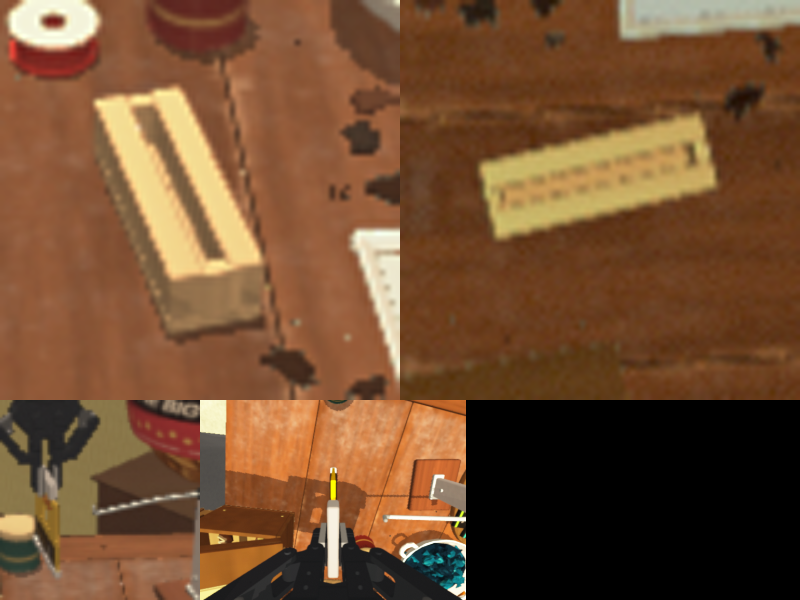

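```bash
cat >> h.py <<'E'
def rect_fit(w):
    "w: 4 world corners -> centre, long-axis yaw"
    w=np.array(w)[:,:2];(c,s,a)=cv2.minAreaRect(w.astype(np.float32));q=cv2.boxPoints((c,s,a));e=[q[1]-q[0],q[2]-q[1]];l=max(e,key=np.linalg.norm);a=np.arctan2(l[1],l[0])-np.pi/2;a=(a+np.pi/2)%np.pi-np.pi/2
    return np.round(w.mean(0),1),np.round(s,1),'yaw',round(a,3)
E
python3 - <<'E'
from m import *
tp=[(261,182.6),(305,173),(308.2,187.2),(264.2,197.6)]
sd=[(249,225),(266,222.6),(282.4,258),(263.4,260.6)]
print(rect_fit([atz(M['top'],x,40) for x in tp]))
print(rect_fit([atz(M['side'],x,40) for x in sd]))
print(t(top=(284.6,185.1),side=(265.2,241.6)))
print(rel([480,-170,225],.25),rel([480,-170,225],.0))
E
```

```text
(array([ 540.2, -186.3]), array([ 49.2, 145.8]), 'yaw', np.float32(0.22))
(array([ 542.3, -190.8]), array([ 48.1, 147.5]), 'yaw', np.float32(0.218))
(array([ 542.1, -187. ,   33.4]), [('top', array([ 0. , -0.5])), ('side', array([-0.6,  0. ]))])
(array([-29.7,  -6. ,  -1.1]), 'rz', np.float64(0.021), 'tool z', array([-0., -0., -1.])) (array([-29.7,  -6. ,  -1.1]), 'rz', np.float64(0.271), 'tool z', array([-0., -0., -1.]))
```

Call:
{"op": "step_arm", "data": {
  "commands": "0 -0.5 -0.1 -0.4 0 0 0; 0 -1.5 -0.3 -1.1 0 0 0; 0 -3.5 -0.7 -1.1 0 0 0.05; 0 -6 -1.2 -1.1 0 0 0.05; 0 -9 -1.8 -1.1 0 0 0.05; 0 -12 -2.4 -1.1 0 0 0.05; 0 -15 -3 -1.1 0 0 0.05; 0 -18 -3.6 -1.1 0 0 0.05; 0 -21 -4.2 -1.1 0 0 0.05; 0 -24 -4.8 -1.1 0 0 0.05; 0 -26.5 -5.3 -1.1 0 0 0.05; 0 -28.5 -5.7 -1.1 0 0 0.05; 0 -29.7 -6 -1.1 0 0 0.05; 0 -30.2 -6.1 -1.1 0 0 0.05; 0 -30.2 -6.1 -1.1 0 0 0.05; 0 -30.2 -6.1 -1.1 0 0 0.05"
}}

```text
time_s: 24.87
eef_pos: [480.2, -174.2, 224.8]
ee_rot: [-0.0, 0.625, 0.781, 0.0]
force: [-0.5, 0.3, -0.7]
grip_width: 0.115
grip_force: 25.9
```

```bash
python3 - <<'E'
from m import *
m=camera_model('wrist');im=snap('wrist','w6.png');e,T,s=tool();print(e,s['force'])
json.dump({k:np.array(v).tolist() for k,v in m.items()},open('w6.json','w'))
y=T.apply([0,1,0]);print('tooly',np.arctan2(y[1],y[0]))
print([proj(m,[541,-188,40])])
r=trace('wrist','rack')
for q in r[:1]:
    print(q['score'],q['rect']);mk=q['mask'].astype(np.uint8)
E
```

```text
[ 480.3 -173.8  224.8] [ 0.   0.2 -1. ]
tooly 0.2219043226464441
[array([308.8, 195.4])]
0.66 [310.1, 186.3, 54.2, 136.7]
```

View pics/w6.png

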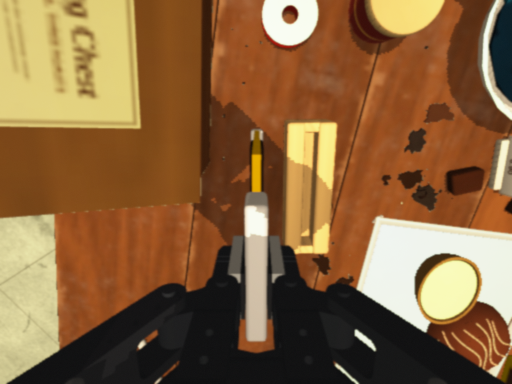

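```bash
python3 - <<'E'
import cv2,numpy as np
im=cv2.imread('pics/w6.png')
for r in (128,150,180,215,240): print(r,' '.join(f'{v}' for v in im[r,280:345].astype(int)[:,:2].sum(1)//2))
print('col312',' '.join(map(str,im[115:140,312,:2].astype(int).sum(1)//2)),'|',' '.join(map(str,im[235:262,312,:2].astype(int).sum(1)//2)))
print('col293',' '.join(map(str,im[115:140,293,:2].astype(int).sum(1)//2)),'|',' '.join(map(str,im[235:262,293,:2].astype(int).sum(1)//2)))
E
```

```text
128 55 54 54 56 61 61 68 103 145 175 186 190 191 192 194 194 193 191 191 189 189 190 190 183 177 178 181 185 186 186 185 182 180 180 182 187 190 189 176 162 168 180 187 190 192 193 193 193 192 189 188 189 188 189 187 171 127 78 54 51 51 50 49 50 49
150 33 38 43 51 61 62 80 128 163 181 188 189 191 192 193 191 189 188 187 186 187 187 181 166 147 153 163 164 165 165 167 165 145 102 67 59 62 90 135 167 182 188 189 190 191 191 190 189 188 187 186 186 186 181 165 117 67 50 47 46 44 43 44 45 45
180 29 29 35 50 55 60 77 97 112 121 124 125 125 126 125 125 122 121 121 120 120 117 110 100 102 104 103 104 106 107 101 82 63 56 54 60 81 102 114 121 124 129 147 175 185 185 184 182 181 181 181 175 153 106 64 52 52 54 60 67 74 71 52 38 48
215 38 39 44 50 54 68 90 107 119 122 123 123 123 121 120 119 118 117 116 113 108 105 104 106 104 103 105 105 102 88 68 55 51 58 78 97 109 118 122 123 123 122 121 120 119 118 117 115 112 104 91 81 66 45 43 55 60 62 62 61 62 60 60 59 59
240 53 46 46 51 60 82 100 111 118 119 119 118 118 117 117 117 115 114 112 107 97 82 73 73 76 77 78 80 80 79 71 62 78 121 153 172 180 183 183 182 180 180 179 178 177 176 173 159 129 89 66 62 60 59 58 57 58 57 56 53 52 52 55 56 58
col312 62 60 58 58 62 75 83 114 166 183 184 181 180 180 180 176 153 132 153 163 162 161 162 161 162 | 71 71 73 73 76 78 81 85 89 91 110 142 166 172 171 171 163 146 92 57 53 52 46 35 33 39 52
col293 56 58 59 60 65 72 74 96 141 172 185 192 193 192 193 193 193 193 192 192 192 192 192 192 193 | 119 118 118 117 117 117 117 117 117 117 116 115 111 100 81 65 47 37 24 20 22 27 22 18 19 24 27
```

```bash
python3 - <<'E'
from m import *
m=json.load(open('w6.json'))
rows=[128,150,180,215,240]
E={'L':[287.6,287.0,286.7,286,285.3],'R':[336.1,335,332.8,331,328.3],'gL':[None,303.3,302.7,300.8,300.3],'gR':[None,317.8,316.3,314.5,313]}
L={}
for k,v in E.items():
    p=np.array([atz(m,(c,r),40)[:2] for c,r in zip(v,rows) if c])
    c=p.mean(0);d=np.linalg.svd(p-c)[2][0];d*=np.sign(d[1]);L[k]=(c,d);print(k,c,'yaw',np.arctan2(-d[0],d[1]).round(3),'res',((p-c)@[d[1],-d[0]]).round(1))
yaw=np.mean([np.arctan2(-L[k][1][0],L[k][1][1]) for k in 'LR']);u=np.array([np.cos(yaw),np.sin(yaw)]);v=np.array([-u[1],u[0]])
print('yaw',yaw,{k:(u@L[k][0]).round(1) for k in L})
a=atz(m,(312,122.6),40)[:2];b=atz(m,(312,253),40)[:2];print('ends v',v@a,v@b)
for U in ((u@L['L'][0]+u@L['R'][0])/2,(u@L['gL'][0]+u@L['gR'][0])/2): print('centre',U*u+(v@a+v@b)/2*v)
E
```

```text
L [ 514.6 -181.4] yaw 0.234 res [ 0.  -0.2  0.1  0.1 -0.1]
R [ 562.1 -170.7] yaw 0.235 res [-0.3  0.1 -0.   0.6 -0.5]
gL [ 534.2 -192. ] yaw 0.234 res [-0.1  0.4 -0.3  0.1]
gR [ 548.5 -188.8] yaw 0.232 res [-0.1  0.   0.1 -0.1]
yaw 0.23446804641160057 {'L': np.float64(458.4), 'R': np.float64(507.0), 'gL': np.float64(475.0), 'gR': np.float64(489.6)}
ends v -232.2050520383949 -378.12704127283325
centre [ 540.4 -184.7]
centre [ 540.  -184.8]
```

```bash
python3 - <<'E'
from h import *
print(rel([540.6,-185,158],.234))
E
```

```text
(array([-2.429,  5.631,  6.683]), 'rz', np.float64(-0.0118), 'tool z', array([ 1.e-04,  1.e-04, -1.e+00]))
```

Call:
{"op": "step_arm", "data": {
  "commands": "0 -0.5 1 0 0 0 0; 0 -1.3 3 0 0 0 -0.01; 0 -2 4.8 0 0 0 -0.012; 0 -2.43 5.63 1 0 0 -0.012; 0 -2.43 5.63 2.5 0 0 -0.012; 0 -2.43 5.63 4 0 0 -0.012; 0 -2.43 5.63 5.3 0 0 -0.012; 0 -2.43 5.63 6.2 0 0 -0.012; 0 -2.43 5.63 6.68 0 0 -0.012; 0 -2.43 5.63 6.68 0 0 -0.012; 0 -2.43 5.63 6.68 0 0 -0.012"
}}

```text
time_s: 25.88
eef_pos: [540.8, -185.9, 158.4]
ee_rot: [0.0, 0.62, 0.785, 0.0]
force: [0.6, -0.1, 0.0]
grip_width: 0.115
grip_force: 25.9
```

```bash
python3 - <<'E'
from m import *
m=camera_model('wrist');im=snap('wrist','w7.png');e,T,s=tool();print(e,s['force'])
json.dump({k:np.array(v).tolist() for k,v in m.items()},open('w7.json','w'))
x=T.apply([1,0,0]);y=T.apply([0,1,0]);print('tooly',np.arctan2(y[1],y[0]))
for v in (74,64,60,56,52): print(v,[proj(m,np.array([e[0],e[1],40])+v*x[:3]*[1,1,0]+u*y).round(1).tolist() for u in (-25,-6.5,6.5,25)])
o=im[60:210,170:342][...,::-1];cv2.imwrite('pics/c7.png',cv2.resize(o,(688,600),interpolation=cv2.INTER_CUBIC))
E
```

```text
[ 540.9 -186.1  158.7] [-0.2 -0.7 -1.3]
tooly 0.23326271482886637
74 [[223.4, 98.8], [247.8, 98.9], [264.8, 98.9], [289.2, 98.9]]
64 [[223.9, 112.4], [247.9, 112.4], [264.7, 112.4], [288.7, 112.4]]
60 [[224.0, 117.7], [247.9, 117.7], [264.7, 117.7], [288.5, 117.7]]
56 [[224.2, 122.9], [247.9, 123.0], [264.6, 123.0], [288.4, 123.0]]
52 [[224.4, 128.1], [248.0, 128.2], [264.6, 128.2], [288.2, 128.2]]
```

View pics/c7.png

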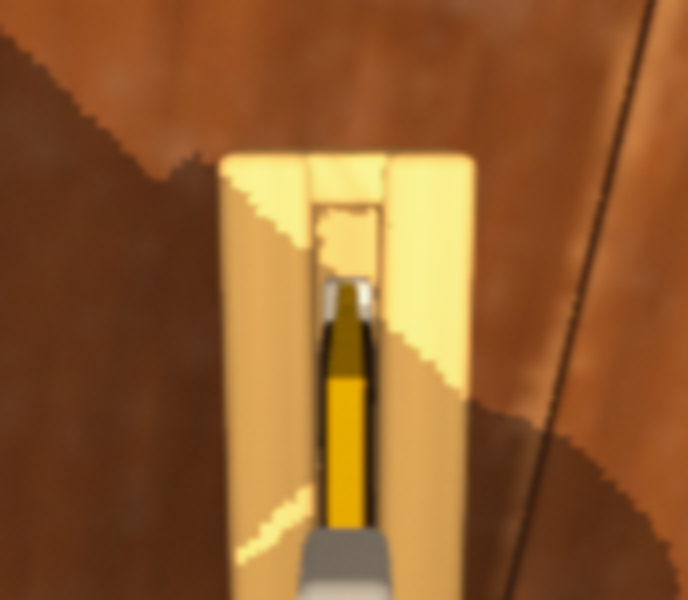

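Call:
{"op": "step_arm", "data": {
  "commands": "0 0 0 0.4 0 0 0; 0 0 0 0.8 0 0 0; 0 0 0 1.2 0 0 0; 0 0 0 1.6 0 0 0; 0 0 0 1.6 0 0 0; 0 0 0 1.6 0 0 0"
}}

```text
time_s: 26.43
eef_pos: [540.5, -186.1, 141.6]
ee_rot: [-0.0, 0.62, 0.784, -0.0]
force: [-0.1, -0.2, -0.8]
grip_width: 0.111
grip_force: 25.9
```

Call:
{"op": "step_arm", "data": {
  "commands": "0 0 0 0.4 0 0 0; 0 0 0 0.8 0 0 0; 0 0 0 1.2 0 0 0; 0 0 0 1.5 0 0 0; 0 0 0 1.7 0 0 0; 0 0 0 1.8 0 0 0; 0 0 0 1.8 0 0 0; 0 0 0 1.8 0 0 0"
}}

```text
time_s: 27.1
eef_pos: [540.6, -186.1, 123.9]
ee_rot: [0.0, 0.62, 0.785, 0.0]
force: [0.2, -0.2, -1.0]
grip_width: 0.114
grip_force: 26.0
```

```bash
python3 -c "
from h import *
avg(4)"
```

```text
F world [ 0.5   0.5  -1.34] sd [0.47 0.49 0.83] F tool [0.37 0.6  1.34] pos [ 540.65 -186.13  124.03] tq [ 0.001 -0.029  0.003] t 27.3 grip 0.11219115379682444 25.965140461921692
```

In the groove, free. Lower gently until the floor carries it.

Call:
{"op": "step_arm", "data": {
  "commands": "0 0 0 0.05 0 0 0; 0 0 0 0.1 0 0 0; 0 0 0 0.15 0 0 0; 0 0 0 0.2 0 0 0; 0 0 0 0.25 0 0 0; 0 0 0 0.3 0 0 0; 0 0 0 0.3 0 0 0; 0 0 0 0.3 0 0 0"
}}

```text
time_s: 27.97
eef_pos: [540.6, -186.1, 120.8]
ee_rot: [-0.0, 0.62, 0.784, 0.0]
force: [0.8, -0.1, -0.8]
grip_width: 0.113
grip_force: 26.0
```

```bash
python3 -c "
from h import *
avg(4)"
```

```text
F world [-0.16 -0.24 -1.14] sd [0.42 0.8  0.78] F tool [-0.2  -0.21  1.14] pos [ 540.57 -186.09  120.87] tq [ 0.008  0.017 -0.005] t 28.17 grip 0.11080925560438885 25.964932143688202
```

Call:
{"op": "step_arm", "data": {
  "commands": "0 0 0 0.03 0 0 0; 0 0 0 0.06 0 0 0; 0 0 0 0.09 0 0 0; 0 0 0 0.12 0 0 0; 0 0 0 0.12 0 0 0; 0 0 0 0.12 0 0 0"
}}

```text
time_s: 28.67
eef_pos: [540.8, -186.1, 120.5]
ee_rot: [0.001, 0.62, 0.785, 0.0]
force: [-1.1, 1.0, 7.7]
grip_width: 0.113
grip_force: 27.1
```

```bash
python3 -c "
from h import *
avg(4)"
```

```text
F world [-1.35  1.21  7.06] sd [0.7  0.42 0.55] F tool [ 1.49 -1.03 -7.06] pos [ 540.84 -186.14  120.55] tq [0.224 0.383 0.012] t 28.87 grip 0.11202646147787948 27.06252247095108
```

Call:
{"op": "step_arm", "data": {
  "commands": "0 0 0 -0.03 0 0 0; 0 0 0 -0.06 0 0 0; 0 0 0 -0.07 0 0 0; 0 0 0 -0.07 0 0 0; 0 0 0 -0.07 0 0 0"
}}

```text
time_s: 29.28
eef_pos: [540.7, -186.2, 120.6]
ee_rot: [0.0, 0.62, 0.785, 0.0]
force: [-0.1, 0.0, 4.4]
grip_width: 0.11
grip_force: 26.7
```

```bash
python3 -c "
from h import *
avg(4)"
```

```text
F world [-0.6   0.13  4.83] sd [0.24 0.48 0.56] F tool [ 0.27 -0.56 -4.83] pos [ 540.69 -186.16  120.57] tq [0.063 0.134 0.017] t 29.48 grip 0.11432989779209543 26.810293793678284
```

Call:
{"op": "step_arm", "data": {
  "commands": "0 0 0 -0.02 0 0 0; 0 0 0 -0.04 0 0 0; 0 0 0 -0.04 0 0 0; 0.12 0 0 -0.04 0 0 0; 0.13 0 0 -0.04 0 0 0; 0.15 0 0 -0.04 0 0 0; 0.18 0 0 -0.04 0 0 0; 0.22 0 0 -0.04 0 0 0; 0.26 0 0 -0.04 0 0 0; 0.3 0 0 -0.04 0 0 0; 0.35 0 0 -0.04 0 0 0; 0.35 0 0 -0.04 0 0 0; 0.35 0 0 -0.04 0 0 0"
}}

```text
time_s: 30.57
eef_pos: [540.6, -186.1, 120.8]
ee_rot: [0.0, 0.62, 0.785, -0.0]
force: [0.6, -0.5, 0.0]
grip_width: 0.347
grip_force: 0.0
```

Call:
{"op": "step_arm", "data": {
  "commands": "0.35 0 0 -0.3 0 0 0; 0.35 0 0 -0.8 0 0 0; 0.35 0 0 -1.5 0 0 0; 0.35 0 0 -2.5 0 0 0; 0.35 0 0 -4 0 0 0; 0.35 0 0 -6 0 0 0; 0.35 0 0 -8 0 0 0; 0.35 0 0 -10 0 0 0; 0.35 0 0 -10 0 0 0; 0.35 0 0 -10 0 0 0"
}}

```text
time_s: 31.4
eef_pos: [540.9, -186.2, 222.3]
ee_rot: [0.001, 0.62, 0.785, 0.0]
force: [0.0, -0.2, -0.2]
grip_width: 0.351
grip_force: 0.0
```

```bash
python3 - <<'E'
from m import *
avg(2)
m=camera_model('wrist');im=snap('wrist','w8.png');e,T,s=tool()
for l in ('card_grip','card'):
  for q in spot_point('wrist',l)[:1]: print(l,q['xy'],q['score'])
print(proj(m,[540.5,-185,120]),proj(m,[540.5,-185,12]))
g=trace('wrist','card');print(g[0]['rect'],g[0]['score'])
# predicted strip top corners when upright
x=T.apply([1,0,0]);y=T.apply([0,1,0])
c=np.array([540.6,-186.1,130.])
print([proj(m,c+u*x*35+v*y*5).round(1).tolist() for u in (-1,1) for v in (-1,1)])
for r in (170,185,200,215): print(r,im[r,235:280].min(1).tolist())
E
```

```text
F world [ 0.  -0.5  0.2] sd [0.4 0.1 0.4] F tool [-0.5 -0.1 -0.2] pos [ 540.4 -186.   220.7] tq [-0. -0. -0.] t 31.5 grip 0.3516513347516909 0.0
card_grip [256.0, 197.3] 0.77
card [257.1, 166.9] 0.64
[256.9 197.4] [256.7 165. ]
[256.2, 185.2, 12.1, 134.4] 0.83
[[250.2, 244.9], [263.0, 244.9], [249.7, 157.3], [263.7, 157.3]]
170 [80, 84, 94, 117, 128, 132, 135, 136, 136, 134, 134, 133, 132, 126, 114, 118, 153, 185, 195, 188, 179, 177, 178, 177, 177, 176, 171, 155, 121, 89, 83, 94, 101, 99, 92, 88, 86, 85, 84, 84, 82, 82, 83, 81, 76]
185 [123, 133, 137, 137, 137, 136, 129, 120, 101, 86, 82, 81, 81, 79, 81, 122, 190, 230, 240, 243, 243, 243, 243, 243, 243, 242, 238, 221, 163, 101, 80, 83, 85, 84, 86, 85, 85, 84, 82, 82, 79, 80, 80, 77, 69]
200 [74, 80, 83, 84, 85, 84, 84, 83, 82, 81, 81, 79, 79, 76, 74, 90, 127, 155, 169, 173, 173, 174, 174, 174, 173, 173, 167, 151, 114, 84, 77, 82, 84, 84, 84, 84, 83, 83, 82, 82, 81, 80, 79, 75, 66]
215 [70, 77, 81, 81, 82, 83, 83, 82, 81, 81, 80, 79, 78, 77, 73, 86, 126, 153, 167, 171, 172, 173, 172, 173, 173, 171, 165, 148, 110, 82, 78, 81, 82, 83, 83, 83, 82, 82, 82, 81, 79, 79, 76, 71, 57]
```

```bash
python3 -c "
from rig import *
print(finish_job())"
```

```text
the job is handed in; nothing more can be done
None
```

The chocolate pack came off the hook and now stands upright and released in the holder's groove. Pauses to read the wrist force found about 2 N at most against the hook, 8 N went into seating the pack, the tins and spools were not approached, and I handed in at about 31.5 s.

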